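Pack the vaccine carrier and lock it

ROBOT

A 6-joint arm with a two-finger parallel gripper is mounted at the origin on the work surface. World frame = base frame: x ahead of the robot, y to its left, z up, the work surface at z = 0. Lengths are in m, angles in rad, forces in N, time in s.
With the tool pointing down it reaches from about 0.3 to 0.875 m from the base axis. Payload 6.4 kg.
Tool frame: the origin (TCP) lies between the finger pads; the fingertips stand 11 mm ahead of it and the grasp point (between the pads) lies 8 mm behind it (bot.tips_ahead is the distance from the TCP to the fingertips, in m); z points along the fingers, y is the line along which they close (so a half turn about z gives the same grasp; the last joint's range is limited). The gripper opens to 88 mm and grips with 3 to 60 N. Pads are 18 mm wide; open, the fingers measure 123 mm over their backs; the gripper's body (75 mm by 187 mm) begins 45 mm behind the grasp point.
Start: joints at [-1.33, 0.181, 1.607, -0, 1.354, -0.206], TCP at [0.248, -0.519, 0.25] pointing down, gripper open.
Joint ranges: [-2.99, 2.99], [-0.89, 2.07], [0.3, 2.58], [-1.14, 4.28], [0, 2.63], [-3.12, 3.12]. Speed limits (rad/s): [2.57, 2.57, 3.01, 3.14, 3.14, 3.14].

INTERFACE

Orientations are given as a unit quaternion [w, x, y, z].
In Python, from plant import bot, vision gives the robot as it stands. The module is installed in compiled form; this text tells all that it offers.
- The arm moves only by the tool send_rows, never from a script. Its argument "increments" is a list that holds one entry, the list of rows, each a list of 7 numbers: the shift along the tool's x, y, z in mm, then the turn, a rotation vector about the tool's x, y, z in degrees, then the opening, from 0 (shut) to 1 (fully open). In form: [[[dx, dy, dz, ax, ay, az, claw], ...]]. A call has 1 to 8 rows; each row shifts and turns the commanded pose from where the row before left it, along the tool's axes as they then stand; what a row does not reach is not made up. A row lasts 1/12 s, in which the tool goes at most 41.7 mm and 7.16 degrees, less where a joint would pass 70% of its speed; a pose out of reach is approached as far as the arm can. A call is refused whole if a number of a shift passes 41.7 or a number of a turn 7.16, either way. A call with a gripper value outside its range is refused whole. The fingers move at their own pace and stop on an object; "force" is the grip in N (left out, the last holds). Time passes only in rows, so rows that do not move let the fingers close. It gives the time, the measured TCP pose, the force, the opening and the grip force at its end, in the units of the state.
- bot.read_state(): the state, without advancing time (a new reading comes with each control period).
- vision.snapshot(name): name is "scene" or "top"; returns a dict with "img" (384x512x3 uint8, red, green, blue), "z_map" (384x512 float32, m along the optical axis (not along the pixel's ray), 0 where there is no reading), "K" (3x3 intrinsics, pixels), "D" ([k1, k2, p1, p2, k3] as OpenCV has them; the pictures are not rectified), "rvec" (rotation vector, rad) and "tvec" (3), from world to camera coordinates, as OpenCV has them. Camera axes: x right, y down, z forward; pixel columns grow to the right and rows downward; lengths in m; the calibration is good to about 2 mm. A picture is of the moment at which its call begins.
- bot.close_job(): hands the job in; it is judged then, once.
The state is a dict: "time": time; "joint_positions": joint angles; "qvel": joint speeds; "effort": joint torques, N m; "tcp_pos": TCP position; "eef_rot": TCP orientation; "contact_force": force on the tool from outside, world axes, zero at the start; "ft_torque": the same for the moment, N m; "width": finger opening in m; "gripper_force": force on a finger pad.
Only numpy, scipy, OpenCV 4.12 (cv2) and the standard library are available. Lean on these libraries where they do the work, as an engineer would, in place of code of your own. Each camera call takes 0.05 s, during which the arm holds its last target. There are 200 camera calls.

TASK

Pack the aluminium vaccine carrier on the desk: lay the ice brick flat on its floor between the corner posts, then set the vial rack squarely on top of the brick, keeping the vials upright throughout. Then lock them in with the steel hold-down bracket: pass its two tabs through the slots in the uprights at the back of the carrier and push it down until the tabs are fully home and the bracket stands over the vials. Leave the other things on the desk alone, and let go of everything at the end.

Things in the scene. Friction and masses are not known exactly. Their poses are not given: they have to be found in the camera images.
- cradle_floor (a point): Fixed aluminium carrier: 6 mm base plate with four L-shaped corner posts (tops 56 mm above the desk) round a cradle 130 (x) by 66 mm (y), open above; its long sides are open over the middle 86 mm. The point is the middle of the cradle's floor, 6 mm above the desk; x points along the cradle to the back, where two steel uprights stand; z up.
- slot_sill (a point): Midway between the carrier's two uprights, on their front faces, at the bottom edge (sill) of their slots: 120 mm above the desk, 75 mm behind cradle_floor, same axes. Uprights: centred at y = -40 and +40 mm, 32 mm wide, 5 mm thick, 164 mm tall. Each has one through slot, 16 mm wide, 32 mm tall from the sill up, open space behind.
- brick_center (a point): Ice brick: loose flat hard plastic block, 120 (x) by 56 (y) by 28 mm (z), about 0.17 kg, lying flat on the desk. The point is its centre. Either end may go to the back. In the cradle its centre lies 14 mm above the floor.
- rack_center (a point): Vial rack: loose white block 120 (x) by 56 (y) by 34 mm (z), eight vials fixed in its top, their metal caps ending 16 mm above the block; about 0.22 kg. The point is the block's centre, 17 mm above its underside. Either end may go to the back. On the brick in the carrier its centre lies 45 mm above the cradle floor.
- bracket_grip (a point): Grip rib of the loose steel hold-down bracket (0.24 kg): black, 50 (x) by 12 (y) by 38 mm tall, pinched across y. The point is in its middle, 16 mm below its top, 22 mm above the plate it stands on, nearly over the centre of mass, 44 mm above the bracket's feet. x points to the end with the tabs. Once locked in the carrier it is 116 mm above the desk.
- bracket_plate (a point): Middle of the bracket's level plate, on its top: 140 (x) by 100 mm (y), 4 mm thick, 22 mm above the feet on which it stands like a low bridge: a lip down to the feet at the front end (-x) and a back flange at the +x end that runs from the feet up to 63 mm above them. Axes as bracket_grip. Locked and let go, its front droops about 5 mm.
- bracket_tabs (a point): On the rear face of the bracket's back flange, midway between its two tabs, level with the underside of their necks: 65 mm along x from and 4 mm above bracket_grip, same axes. Tabs at y = -40 and +40 mm, 8 mm wide: a neck 6 mm tall runs 7 mm back, then a 4 mm thick hook turns down to 15 mm below the neck's underside.
- slot_entry (a point): 20 mm above slot_sill, same axes. With bracket_tabs here the tabs pass through the slots (about 5 mm spare above and below, 4 mm each side): bring it here from the front until the flange touches the uprights, then go straight down until the necks rest on the sills; bracket_tabs is then at slot_sill, at most 3 mm before it.
- sanitizer: Bystander: clear hand-sanitiser bottle, 60 mm across, 150 mm tall; origin at the centre of its underside.
- pencup: Bystander: black open pen cup, 74 mm across, 95 mm tall; origin at the centre of its underside.
- stapler: Bystander: grey and black stapler, 135 by 34 mm, 35 mm tall; origin at the centre of its underside.
Not all that is in view belongs to the job. Of the things like the part that bears bracket_grip, leave any that is orange or purple; of the rest the smaller one is meant.

How it is judged:
By the outcome, as a careful person would: the job done as asked, in the order asked, and still so for the second after the job is handed in, with the robot touching nothing.
It also fails if it takes over 72 s, if anything falls off the work surface, if the arm or the gripper's body presses on something with over 40 N, if the wrist force passes 120 N, or if a joint passes its speed limit or range.

## Working session

There is one attempt and no reset: what is moved stays moved. The work goes in short steps, Python scripts to look and compute and a tool call to move; the robot and the scene stay as the last step left them, time stands still between calls to the robot, and variables do not carry over. Pictures are saved under pics/ and viewed, at most 13 in all, crops included, and the job is handed in when it is done.

Besides the shell and the picture viewer there is one more tool, called after "Call:" as a command line: name --argument value ..., lists and objects as JSON in quotes. send_rows: Moves the arm, as the interface text tells. Its arguments: {"type":"object","properties":{"increments":{"type":"array","items":{"type":"array","items":{"type":"array","items":{"type":"number"}}}},"force":{"type":"number"}},"required":["increments"]}

```bash
ls; mkdir -p pics
python3 - <<'E'
from plant import bot, vision
import cv2,numpy as np
print(bot.read_state())
for n in("scene","top"):
    s=vision.snapshot(n); np.savez(f"{n}0.npz",**s)
    cv2.imwrite(f"pics/{n}0.png",cv2.resize(s["img"][:,:,::-1],(800,600),interpolation=cv2.INTER_CUBIC))
    R=cv2.Rodrigues(np.array(s["rvec"]))[0]; print(n,s["K"],s["D"],-R.T@np.array(s["tvec"]).ravel(),R)
E
```

```text
pics
{'time': 0.0, 'joint_positions': array([-1.33030571e+00,  1.81495949e-01,  1.60801366e+00,  2.46136109e-05,
        1.35378111e+00, -2.06328611e-01]), 'qvel': array([-9.17511253e-05, -1.73439589e-03,  2.37216079e-04, -2.76428000e-04,
        6.79267776e-04, -1.42132620e-03]), 'effort': array([-6.76355085e-04, -4.33869445e+01, -3.41854477e+01,  7.04557775e-02,
        3.86240997e-02, -1.44594119e-04]), 'tcp_pos': array([ 0.24833964, -0.51803655,  0.24883274]), 'eef_rot': array([-8.49112882e-04,  9.75147937e-01,  2.21553107e-01, -2.48746816e-06]), 'contact_force': array([ 0.32122561, -0.47992078,  0.68719647]), 'ft_torque': array([-0.00032001, -0.05271686, -0.03601232]), 'gripper_force': 0.0, 'width': 0.08819451321198299}
scene [[353.46894446   0.         259.07172002]
 [  0.         353.46894446 190.36102268]
 [  0.           0.           1.        ]] [-0.04788394  0.          0.          0.          0.        ] [1.14493618 0.73111199 0.97548903] [[-0.73476893  0.67809352 -0.01742945]
 [ 0.45246469  0.47081478 -0.75736989]
 [-0.50536157 -0.56437808 -0.65275345]]
top [[430.51172015   0.         258.52110708]
 [  0.         430.51172015 192.31610022]
 [  0.           0.           1.        ]] [0.0172006 0.        0.        0.        0.       ] [ 0.20455178 -0.02330619  1.69172329] [[-0.02650832 -0.99944422 -0.02021284]
 [-0.98467048  0.02959292 -0.17189621]
 [ 0.17239883  0.01534631 -0.98490768]]
```

View pics/scene0.png

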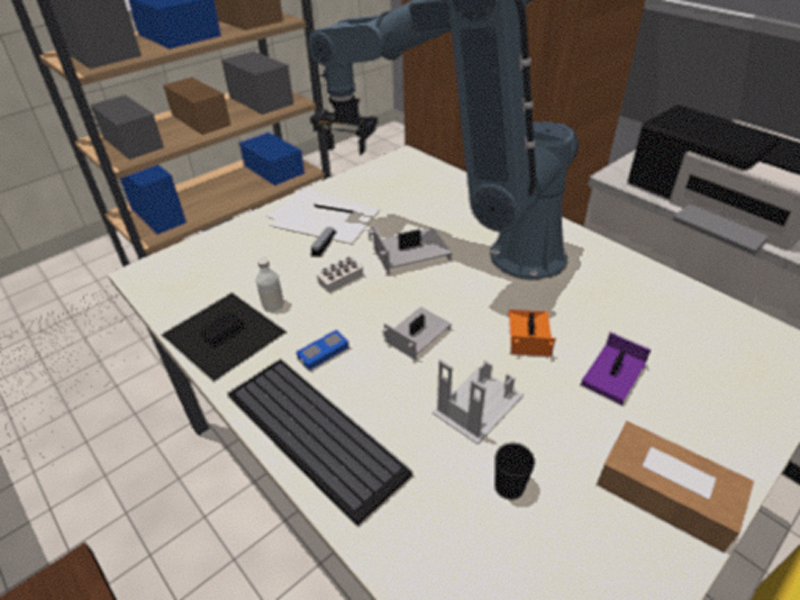

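View pics/top0.png

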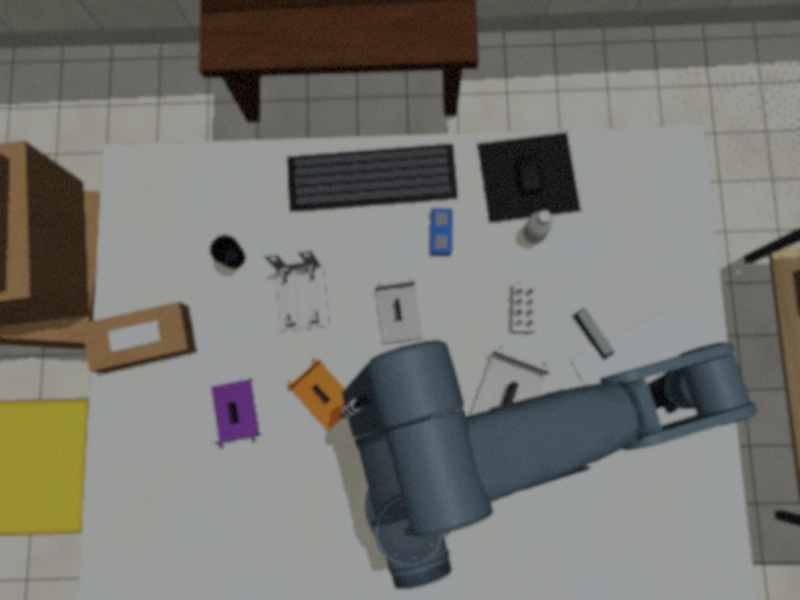

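Both views agree. In the 800x600 pictures (scene / top):
- brick: blue, (322,348) / (441,232)
- rack: (340,273) / (522,308)
- small grey bracket: (417,330) / (398,312)
- large grey bracket, to be left alone: (410,250) / (510,380)
- carrier: (478,400) / (300,295)

Next I measure each one.

```bash
cat > h.py <<'E'
import numpy as np,cv2
def load(n): return dict(np.load(n+".npz"))
def snap(n,save=None):
    from plant import vision
    s=vision.snapshot(n)
    if save: np.savez(save,**s)
    return s
def RT(s): return cv2.Rodrigues(s["rvec"])[0],np.asarray(s["tvec"],float).ravel()
def ray(s,uv):
    R,t=RT(s); p=cv2.undistortPoints(np.array(uv,float).reshape(-1,1,2),s["K"],s["D"])[:,0]
    return -R.T@t,np.c_[p,np.ones(len(p))]@R
def onplane(s,uv,z):
    c,d=ray(s,uv); return c+d*((z-c[2])/d[:,2:])
def cloud(s):
    c,d=ray(s,np.stack(np.meshgrid(np.arange(512),np.arange(384)),-1).reshape(-1,2))
    z=s["z_map"].reshape(-1,1); P=c+d*z; P[z[:,0]==0]=np.nan; return P.reshape(384,512,3)
def tri(s1,u1,s2,u2):
    c1,d1=ray(s1,[u1]);c2,d2=ray(s2,[u2]);d1=d1[0];d2=d2[0]
    k=np.linalg.lstsq(np.c_[d1,-d2],c2-c1,rcond=None)[0]
    a=c1+k[0]*d1;b=c2+k[1]*d2;return (a+b)/2,np.linalg.norm(a-b)
def proj(s,P): return cv2.projectPoints(np.array(P,float).reshape(-1,1,3),s["rvec"],s["tvec"],s["K"],s["D"])[0][:,0]
E
python3 - <<'E'
from h import *
for n in("scene0","top0"):
    s=load(n);P=cloud(s)
    S=800/512
    pts=dict(scene0=dict(brick=(322,348),rack=(340,273),br=(417,330),carrier=(478,400)),top0=dict(brick=(441,232),rack=(522,308),br=(398,312),carrier=(300,295)))[n]
    for k,(u,v) in pts.items(): print(n,k,P[int(v/S),int(u/S)].round(3), onplane(s,[(u/S,v/S)],.03).round(3))
    m=(np.abs(P[...,2])<.012)&(P[...,0]>.2)&(P[...,0]<.7)&(abs(P[...,1])<.4)
    print("desk z",np.median(P[m][:,2]),P[m][:,2].std())
    hsv=cv2.cvtColor(s["img"],cv2.COLOR_RGB2HSV)
    b=cv2.inRange(hsv,(100,120,60),(125,255,255)); m=(b>0)&(P[...,0]>.3)&(P[...,2]<.06); q=P[m]; print("blue",len(q),np.median(q,0),np.percentile(q[:,2],[5,50,95]))
    # grid map of heights around objects
E
python3 - <<'E'
from h import *
# rendered zooms
a=load("scene0")["img"];b=load("top0")["img"]
A=cv2.resize(a[195:290,185:345][:,:,::-1],(800,475),interpolation=cv2.INTER_CUBIC)
cv2.imwrite("pics/z_scene.png",A)
B=cv2.resize(b[125:225,165:355][:,:,::-1],(800,421),interpolation=cv2.INTER_CUBIC)
cv2.imwrite("pics/z_top.png",B)
E
```

```text
scene0 brick [ 0.676 -0.094  0.026] [[ 0.68  -0.088  0.03 ]]
scene0 rack [ 0.484 -0.273  0.049] [[ 0.472 -0.287  0.03 ]]
scene0 br [0.483 0.028 0.039] [[0.474 0.024 0.03 ]]
scene0 carrier [0.59  0.314 0.121] [[0.529 0.272 0.03 ]]
desk z 0.0010829854878355305 0.0025582931573471576
blue 1346 [ 0.62751214 -1.31242582 -0.08381165] [-0.22688251 -0.08381165  0.02913639]
top0 brick [ 0.673 -0.096  0.027] [[ 0.67  -0.097  0.03 ]]
top0 rack [ 0.468 -0.29   0.033] [[ 0.468 -0.291  0.03 ]]
top0 br [0.465 0.02  0.059] [[0.467 0.018 0.03 ]]
top0 carrier [0.524 0.267 0.01 ] [[0.517 0.264 0.03 ]]
desk z 0.0018808587101032392 0.004103383652828835
blue 222 [ 0.67299056 -0.09479035  0.0292871 ] [0.02325462 0.0292871  0.03704817]
```

View pics/z_scene.png

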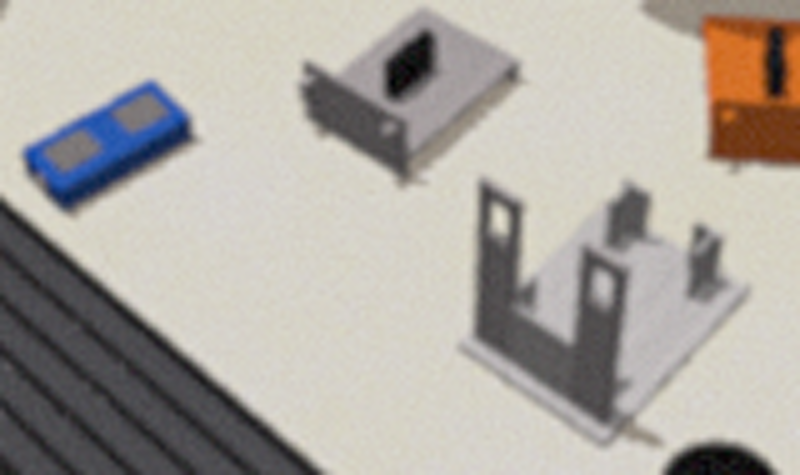

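View pics/z_top.png

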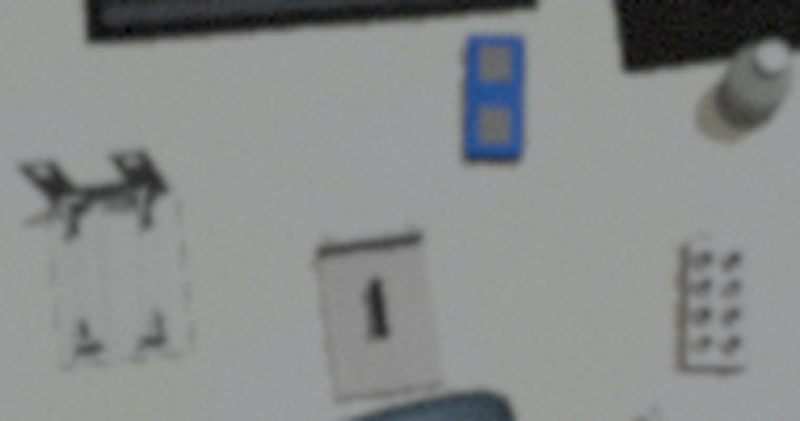

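The close-ups show the carrier's uprights at the back (scene zoom (500,200) and (605,270)), away from the robot. The bracket's flange and tabs also face away from the robot (scene zoom (355,115)), and the rib is at (410,65). Next come numbers from the clouds.

```bash
cat > meas.py <<'E'
from h import *
def rect(q):
    (c,(w,h),a)=cv2.minAreaRect((q[:,:2]*1000).astype(np.float32))
    if w<h: w,h,a=h,w,a+90
    a=(a+90)%180-90
    return np.round([*c,w,h,a],1)
def region(P,cx,cy,r,z0,z1):
    return (np.hypot(P[...,0]-cx,P[...,1]-cy)<r)&(P[...,2]>z0)&(P[...,2]<z1)
def clean(m):
    m=cv2.morphologyEx(m.astype(np.uint8),cv2.MORPH_OPEN,np.ones((2,2)))
    n,l,st,_=cv2.connectedComponentsWithStats(m); return l==1+np.argmax(st[1:,4])
E
python3 - <<'E'
from meas import *
for n in("scene0","top0"):
    s=load(n);P=cloud(s);print(n)
    hsv=cv2.cvtColor(s["img"],cv2.COLOR_RGB2HSV)
    m=clean(region(P,.673,-.095,.09,.022,.05));q=P[m];print(" brick cloud",rect(q),np.median(q[:,2]))
    b=clean((cv2.inRange(hsv,(95,90,40),(130,255,255))>0)&region(P,.673,-.095,.12,-1,1))
    v,u=np.nonzero(b);print(" brick bluemask@28",rect(onplane(s,np.c_[u,v],.028)))
    m=clean(region(P,.47,-.29,.09,.022,.07));q=P[m];print(" rack cloud",rect(q),np.percentile(q[:,2],[20,50,80,97]))
    m=clean(region(P,.475,.018,.1,.013,.035));q=P[m];print(" br plate",rect(q),np.median(q[:,2]))
    m=clean(region(P,.475,.018,.05,.042,.075)&(hsv[...,2]<70));q=P[m];print(" rib",rect(q),np.percentile(q[:,2],[50,97]),q[:,:2].mean(0))
    v,u=np.nonzero(m);print(" rib@44",rect(onplane(s,np.c_[u,v],.050)))
    m=region(P,.60,.27,.09,.075,.175);q=P[m];
    if len(q)>20:
        print(" uprights",len(q),rect(q),q.mean(0),"fit",np.polyfit(q[:,1],q[:,0],1),np.percentile(q[:,2],[2,98]))
        for lo,hi in((.2,.27),(.27,.36)):
            w=q[(q[:,1]>lo)&(q[:,1]<hi)]; print("  ",len(w),np.percentile(w,[3,50,97],axis=0).round(4).tolist())
    m=region(P,.475,.26,.07,.02,.065);q=P[m];print(" front posts",len(q),rect(q))
    for lo,hi in((.2,.265),(.265,.36)):
        w=q[(q[:,1]>lo)&(q[:,1]<hi)]
        if len(w): print("  ",len(w),np.percentile(w,[3,50,97],axis=0).round(4).tolist())
E
```

```text
scene0
 brick cloud [674.7 -91.7 121.1  40.7  -8.5] nan
 brick bluemask@28 [679.2 -80.2 119.4  67.7  -3.3]
 rack cloud [ 460.6 -284.7  137.7   52.7   -4.5] [nan nan nan nan]
 br plate [460.2  17.3 159.6  91.1  11.2] nan
 rib [471.4  23.5  47.3   9.7   1.4] [0.04743171 0.06192209] [0.47277342 0.02448391]
 rib@44 [473.3  27.9  58.   21.8  11.9]
 uprights 342 [593.2 272.3 110.6  10.7 -85.2] [0.59350551 0.27532979 0.12253424] fit [-0.06525854  0.61147313] [0.07774989 0.16608921]
   162 [[0.5918, 0.2184, 0.0787], [0.5962, 0.2349, 0.1204], [0.599, 0.2493, 0.1655]]
   180 [[0.5872, 0.2955, 0.0795], [0.5915, 0.3118, 0.1195], [0.5945, 0.327, 0.1657]]
 front posts 134 [461.  258.8  82.5  30.  -84.6]
   71 [[0.45, 0.2225, 0.0215], [0.4563, 0.2265, 0.0439], [0.4764, 0.2386, 0.0581]]
   63 [[0.4437, 0.2792, 0.0227], [0.451, 0.2946, 0.0471], [0.4708, 0.2986, 0.0581]]
top0
 brick cloud [ 674.1 -103.8  131.2   49.8  -21.8] nan
 brick bluemask@28 [668.4 -99.8 115.4  48.1  -1.9]
 rack cloud [ 468.3 -298.   123.1   51.4  -10.4] [nan nan nan nan]
 br plate [462.3  13.4 136.   99.2   6.6] nan
 rib [469.8  16.3  27.9   7.8   0. ] [0.06036468 0.06821879] [0.47007878 0.01638399]
 rib@44 [472.   16.4  27.4   7.7  -1.4]
 uprights 134 [591.9 271.2 112.6   8.1 -83.9] [0.59087758 0.27191386 0.12529236] fit [-0.09219623  0.61594701] [0.07638475 0.16940377]
   66 [[0.592, 0.2159, 0.0768], [0.5944, 0.2316, 0.122], [0.5984, 0.2475, 0.168]]
   68 [[0.5844, 0.2947, 0.077], [0.5873, 0.3113, 0.1232], [0.5916, 0.3261, 0.1698]]
 front posts 57 [459.  259.5  81.4  27.4 -85.6]
   28 [[0.4487, 0.2183, 0.0207], [0.4527, 0.2243, 0.0495], [0.4745, 0.2383, 0.0605]]
   29 [[0.4427, 0.2787, 0.0232], [0.4466, 0.2929, 0.0429], [0.4694, 0.2975, 0.0603]]
```

```bash
sed -i 's/np.ones((2,2))/np.ones((3,3))/' meas.py
python3 - <<'E'
from meas import *
for n in("scene0","top0"):
    s=load(n);P=cloud(s);print(n)
    hsv=cv2.cvtColor(s["img"],cv2.COLOR_RGB2HSV)
    m=clean(region(P,.673,-.095,.08,.02,.05));q=P[m];print(" brick cloud",rect(q),np.median(q[:,2]))
    m=region(P,.47,-.29,.075,.022,.07);q=P[m];print(" rack cloud",rect(q),np.percentile(q[:,2],[20,50,80,97]))
    m=clean(region(P,.475,.018,.1,.013,.035));q=P[m];print(" br plate",rect(q),np.median(q[:,2]))
    m=region(P,.475,.018,.06,.045,.075)&(hsv[...,2]<90)&(P[...,0]<.51);q=P[m];print(" rib",len(q),rect(q),np.percentile(q[:,2],[50,97]),q[:,:2].mean(0))
    d=cv2.fitLine(q[:,:2].astype(np.float32),cv2.DIST_HUBER,0,.01,.01).ravel();print("  rib dir",np.degrees(np.arctan2(d[1],d[0])),d[2:])
    m=region(P,.53,.02,.07,.035,.075)&(P[...,0]>.51);q=P[m]
    print(" flange",len(q),rect(q),np.polyfit(q[:,1],q[:,0],1),np.percentile(q,[3,50,97],axis=0).round(4).tolist())
    m=region(P,.53,.26,.13,.001,.016)
    print(" baseplate",rect(P[clean(m)]))
s=load("top0");g=s["img"]
E
```

```text
scene0
 brick cloud [675.4 -95.3 122.1  60.3  -3. ] 0.02816875460564805
 rack cloud [ 469.6 -289.8  123.6   61.4   -4.5] [0.03144944 0.03603403 0.0489754  0.0532308 ]
 br plate [464.5  18.7 142.4 103.3   6.3] 0.023007864155829283
 rib 51 [472.   21.6  46.3  12.5   3.2] [0.05846286 0.0638932 ] [0.47493524 0.02223552]
  rib dir 3.5873427 [0.47307783 0.02221206]
 flange 147 [538.   28.2  99.7  18.3 -82.3] [-0.12468769  0.53869888] [[0.5275, -0.0158, 0.0362], [0.5345, 0.0276, 0.0532], [0.5495, 0.0749, 0.0665]]
 baseplate [517.8 286.2 182.5 170.1   4.2]
top0
 brick cloud [674.5 -96.7 118.5  56.2  -5.3] 0.029536292437175593
 rack cloud [ 468.7 -293.8  120.8   57.5   -3.7] [0.03328841 0.03849597 0.04995866 0.05653289]
 br plate [464.5  17.5 138.   99.7   6.3] 0.023994312193467482
 rib 36 [469.4  18.8  46.4  10.3   6.5] [0.06041341 0.06866146] [0.46817502 0.01845368]
  rib dir 5.822185 [0.46690533 0.01810984]
 flange 76 [538.4  25.1  97.8  16.7 -83.6] [-0.11916602  0.5368821 ] [[0.5263, -0.0204, 0.0383], [0.5339, 0.0245, 0.0573], [0.5478, 0.0691, 0.0691]]
 baseplate [511.2 261.3 166.  131.5   3.9]
```

```bash
cat > plan.py <<'E'
import sys,numpy as np
from scipy.spatial.transform import Rotation as Ro
from plant import bot
s=bot.read_state();p=np.array(s["tcp_pos"]);w,x,y,z=s["eef_rot"];R=Ro.from_quat([x,y,z,w]).as_matrix()
yaw=np.degrees(np.arctan2(R[1,0],R[0,0]))
print("t %.2f tcp"%s["time"],(p*1000).round(1),"yaw %.2f"%yaw,"tilt",np.degrees(R[:2,2]).round(2),"w %.1f"%(s["width"]*1000),"g %.1f"%s["gripper_force"],"F",np.round(s["contact_force"],1),"q",np.round(s["joint_positions"],2))
a=[float(v) for v in sys.argv[1:]]
while a:
    X,Y,Z,W=a[:4];a=a[4:]
    c,n=np.cos(np.radians(W)),np.sin(np.radians(W))
    d=np.array([X,Y,Z])-p*1000
    print(" to",X,Y,Z,W,": turn az %.2f then shift"%((yaw-W+180)%360-180),np.round([d@[c,n,0],d@[n,-c,0],-d[2]],1))
    p=np.array([X,Y,Z])/1000;yaw=W
E
echo ok
```

```text
ok
```

Call:
send_rows --increments '[[[0,0,0,0,0,5.8,1],[0,0,0,0,0,5.8,1],[0,0,0,0,0,5.8,1],[0,0,0,0,0,5.8,1],[0,0,0,0,0,5.9,1]]]' --force 25

```text
time: 0.52
tcp_pos: [0.2484, -0.5182, 0.2492]
eef_rot: [-0.0, 0.999, -0.033, -0.0]
contact_force: [0.5, -0.3, 0.6]
width: 0.0879
gripper_force: 0.0
```

Call:
send_rows --increments '[[[25,-28,0,0,0,0,1],[25,-28,0,0,0,0,1],[25,-28,0,0,0,0,1],[25,-28,0,0,0,0,1],[25,-28,0,0,0,0,1],[25,-28,0,0,0,0,1],[25,-28,0,0,0,0,1],[25,-28,0,0,0,0,1]]]'

```text
time: 1.18
tcp_pos: [0.4627, -0.3055, 0.2494]
eef_rot: [-0.0, 1.0, -0.031, -0.0]
contact_force: [0.8, -1.5, 0.7]
width: 0.0882
gripper_force: 0.0
```

```bash
python3 plan.py 675 -96 150 -3.5
```

```text
t 1.18 tcp [ 462.7 -305.5  249.4] yaw -3.51 tilt [-0.02  0.02] w 88.2 g 0.0 F [ 0.8 -1.5  0.7] q [-0.8   0.14  1.66  0.    1.35  0.83]
 to 675.0 -96.0 150.0 -3.5 : turn az -0.01 then shift [ 199.2 -222.1   99.4]
```

Call:
send_rows --increments '[[[25,-28,12,0,0,0,1],[25,-28,12,0,0,0,1],[25,-28,12,0,0,0,1],[25,-28,12,0,0,0,1],[25,-28,12,0,0,0,1],[25,-28,12,0,0,0,1],[25,-28,12,0,0,0,1],[24,-27,12,0,0,0,1]]]'

```text
time: 1.85
tcp_pos: [0.6749, -0.0949, 0.1525]
eef_rot: [-0.0, 1.0, -0.03, -0.0]
contact_force: [0.4, -0.1, -0.1]
width: 0.088
gripper_force: 0.0
```

Call:
send_rows --increments '[[[0,0,0,0,0,0,1],[0,0,0,0,0,0,1]]]'

```text
time: 2.02
tcp_pos: [0.6737, -0.0946, 0.1513]
eef_rot: [-0.0, 1.0, -0.029, -0.002]
contact_force: [0.2, -0.6, -0.2]
width: 0.088
gripper_force: 0.0
```

```bash
python3 plan.py 675 -96 15 -3.5
python3 - <<'E'
from meas import *
for n in("scene","top"):
    s=snap(n,n+"1");P=cloud(s)
    hsv=cv2.cvtColor(s["img"],cv2.COLOR_RGB2HSV)
    b=clean((cv2.inRange(hsv,(95,90,40),(130,255,255))>0)&region(P,.673,-.095,.12,-1,1));v,u=np.nonzero(b)
    print(n,rect(onplane(s,np.c_[u,v],.028)))
    # gripper fingertips: points near tcp
    q=P[region(P,.675,-.096,.08,.12,.19)]; print(len(q), rect(q) if len(q)>5 else "",np.nanmin(q[:,2]) if len(q) else "")
I=load("scene1")["img"][150:300,120:320];cv2.imwrite("pics/s1.png",cv2.resize(I[:,:,::-1],(800,600),interpolation=cv2.INTER_CUBIC))
E
```

```text
t 2.02 tcp [673.7 -94.6 151.3] yaw -3.31 tilt [-0.2   0.06] w 88.0 g 0.0 F [ 0.2 -0.6 -0.2] q [-0.31  0.5   1.39 -0.    1.25  1.32]
 to 675.0 -96.0 15.0 -3.5 : turn az 0.19 then shift [  1.4   1.3 136.3]
scene [679.  -84.4 118.4  67.   -6. ]
102 [673.1 -93.8 124.9  20.9  86.7] 0.13867391311168076Traceback (most recent call last):
  File "<stdin>", line 5, in <module>
  File "meas.py", line 11, in clean
    n,l,st,_=cv2.connectedComponentsWithStats(m); return l==1+np.argmax(st[1:,4])
                                                              ~~~~~~~~~^^^^^^^^^^
    return _wrapfunc(a, 'argmax', axis=axis, out=out, **kwds)
    return bound(*args, **kwds)
ValueError: attempt to get argmax of an empty sequence
```

The scene camera sees the gripper within 1 mm of its measured position, so I can trust its cloud. Descending on the brick.

Call:
send_rows --increments '[[[1,1,20,0,0,0,1],[0,0,20,0,0,0,1],[0,0,20,0,0,0,1],[0,0,20,0,0,0,1],[0,0,20,0,0,0,1],[0,0,16,0,0,0,1],[0,0,12,0,0,0,1],[0,0,7,0,0,0,1]]]'

```text
time: 2.78
tcp_pos: [0.674, -0.0986, 0.0175]
eef_rot: [-0.0, 1.0, -0.031, -0.001]
contact_force: [-0.5, 0.2, 0.4]
width: 0.0884
gripper_force: 0.0
```

Call:
send_rows --increments '[[[0,0,0,0,0,0,0],[0,0,0,0,0,0,0],[0,0,0,0,0,0,0],[0,0,0,0,0,0,0],[0,0,0,0,0,0,0],[0,0,0,0,0,0,0]]]' --force 25

```text
time: 3.28
tcp_pos: [0.6757, -0.0978, 0.0199]
eef_rot: [0.0, 1.0, -0.03, 0.001]
contact_force: [0.0, 1.3, 3.3]
width: 0.0556
gripper_force: 25.0
```

```bash
python3 plan.py 675 -96 220 -3.5
```

```text
t 3.28 tcp [675.7 -97.8  19.9] yaw -3.49 tilt [ 0.1  -0.02] w 55.6 g 25.0 F [0.  1.3 3.3] q [-0.32  0.67  1.43  0.    1.03  1.31]
 to 675.0 -96.0 220.0 -3.5 : turn az 0.01 then shift [  -0.8   -1.8 -200.1]
```

Call:
send_rows --increments '[[[0,0,-10,0,0,0,0],[0,0,-20,0,0,0,0],[0,0,-30,0,0,0,0],[0,0,-30,0,0,0,0],[0,0,-30,0,0,0,0],[0,0,-30,0,0,0,0],[0,0,-30,0,0,0,0],[0,0,-20,0,0,0,0]]]'

```text
time: 3.95
tcp_pos: [0.6756, -0.098, 0.2228]
eef_rot: [0.001, 1.0, -0.03, 0.002]
contact_force: [1.1, 0.0, -1.0]
width: 0.0558
gripper_force: 25.0
```

Call:
send_rows --increments '[[[0,0,0,0,0,-4.1,0],[0,0,0,0,0,-4.1,0],[0,0,0,0,0,0,0]]]'

```text
time: 4.2
tcp_pos: [0.6748, -0.0977, 0.2197]
eef_rot: [0.0, 0.999, 0.042, 0.0]
contact_force: [0.3, -0.3, -2.0]
width: 0.0559
gripper_force: 25.0
```

```bash
python3 plan.py 514 265.5 220 4.7
python3 - <<'E'
from meas import *
for n in("scene","top"):
    s=snap(n,n+"2");P=cloud(s)
    hsv=cv2.cvtColor(s["img"],cv2.COLOR_RGB2HSV)
    b=(cv2.inRange(hsv,(95,90,40),(130,255,255))>0)&region(P,.673,-.095,.12,.15,.4);q=P[b];print(n,len(q))
    if len(q): print(rect(q),np.percentile(q[:,2],[2,50,98]))
I=load("scene2")["img"][100:250,120:320];cv2.imwrite("pics/s2.png",cv2.resize(I[:,:,::-1],(800,600),interpolation=cv2.INTER_CUBIC))
E
```

```text
t 4.20 tcp [674.8 -97.7 219.7] yaw 4.85 tilt [ 0.03 -0.02] w 55.9 g 25.0 F [ 0.3 -0.3 -2. ] q [-0.32  0.44  1.34 -0.    1.36  1.17]
 to 514.0 265.5 220.0 4.7 : turn az 0.15 then shift [-1.305e+02 -3.752e+02 -3.000e-01]
scene 253
[684.9 -75.5 122.4 100.3 -44.4] [0.21013582 0.22743776 0.28215949]
top 56
[ 658.  -101.9   46.5   34.9  -82.8] [0.223706   0.23029774 0.35084871]
```

View pics/s2.png

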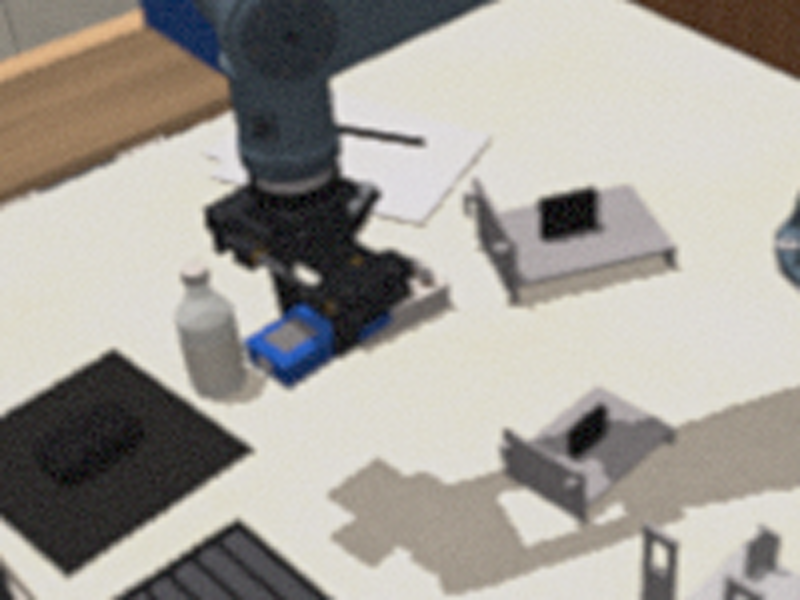

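The brick is held level, at about (310,345), so I move it over the cradle.

Call:
send_rows --increments '[[[-12,-34,0,0,0,0,0],[-12,-34,0,0,0,0,0],[-12,-34,0,0,0,0,0],[-12,-34,0,0,0,0,0],[-12,-34,0,0,0,0,0],[-12,-34,0,0,0,0,0],[-12,-34,0,0,0,0,0],[-12,-34,0,0,0,0,0]]]'

```text
time: 4.97
tcp_pos: [0.5557, 0.1668, 0.2184]
eef_rot: [0.0, 0.999, 0.04, -0.0]
contact_force: [0.4, 0.6, -1.4]
width: 0.0554
gripper_force: 25.0
```

Call:
send_rows --increments '[[[-12,-34,0,0,0,0,0],[-12,-34,0,0,0,0,0],[-10,-34,0,0,0,0,0],[0,0,0,0,0,0,0],[0,0,0,0,0,0,0],[0,0,20,0,0,0,0],[0,0,20,0,0,0,0],[0,0,20,0,0,0,0]]]'

```text
time: 5.63
tcp_pos: [0.5155, 0.2631, 0.1582]
eef_rot: [0.0, 0.999, 0.04, 0.0]
contact_force: [0.3, -0.9, -1.9]
width: 0.0557
gripper_force: 25.0
```

```bash
python3 plan.py 514 265.5 100 4.7
python3 - <<'E'
from meas import *
for n in("scene","top"):
    s=snap(n,n+"3");P=cloud(s)
    hsv=cv2.cvtColor(s["img"],cv2.COLOR_RGB2HSV)
    b=(cv2.inRange(hsv,(95,110,60),(125,255,255))>0)&region(P,.514,.265,.09,.1,.2);q=P[b];print(n,len(q))
    if len(q): print(rect(q),np.percentile(q[:,2],[2,50,98]),np.percentile(q[:,0],[1,99]))
    m=region(P,.60,.27,.09,.09,.17)&(P[...,0]>.58);q=P[m]
    for lo,hi in((.2,.27),(.27,.36)):
        w=q[(q[:,1]>lo)&(q[:,1]<hi)]
        if len(w): print("  ",len(w),np.percentile(w,[2,50,98],axis=0).round(4).tolist())
I=load("scene3")["img"][150:300,240:440];cv2.imwrite("pics/s3.png",cv2.resize(I[:,:,::-1],(800,600),interpolation=cv2.INTER_CUBIC))
E
```

```text
t 5.63 tcp [515.5 263.1 158.2] yaw 4.56 tilt [ 0.06 -0.02] w 55.7 g 25.0 F [ 0.3 -0.9 -1.9] q [ 0.27  0.29  1.68 -0.    1.18  1.76]
 to 514.0 265.5 100.0 4.7 : turn az -0.14 then shift [-1.3 -2.5 58.2]
scene 275
[522.7 261.2 106.3  65.8   2.3] [0.1519974  0.16643856 0.17007843] [0.48010499 0.5759174 ]
   136 [[0.5921, 0.2177, 0.0925], [0.5963, 0.2349, 0.1277], [0.5994, 0.2495, 0.1653]]
   149 [[0.5866, 0.2955, 0.0931], [0.5914, 0.3111, 0.1282], [0.5943, 0.3274, 0.1653]]
top 13
[489.7 280.2  17.4   8.6   8.3] [0.15775795 0.1643416  0.16808745] [0.48139967 0.49761579]
   57 [[0.5914, 0.2159, 0.092], [0.5943, 0.2303, 0.1289], [0.5988, 0.2459, 0.1681]]
```

View pics/s3.png

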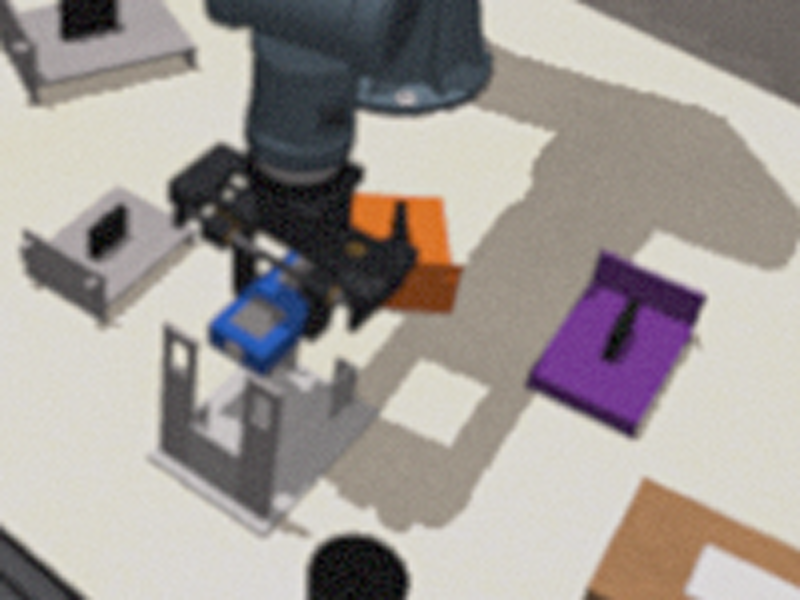

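The brick is held level above the cradle. Its back end is clear of the uprights at (180,380) and (260,440) in this crop. Correcting and lowering.

Call:
send_rows --increments '[[[-1.5,-2.5,15,0,0,0,0],[0,0,15,0,0,0,0],[0,0,15,0,0,0,0],[0,0,15,0,0,0,0],[0,0,12,0,0,0,0],[0,0,10,0,0,0,0],[0,0,10,0,0,0,0],[0,0,0,0,0,0,0]]]'

```text
time: 6.4
tcp_pos: [0.5122, 0.266, 0.065]
eef_rot: [0.0, 0.999, 0.041, -0.001]
contact_force: [-0.8, 0.5, -3.3]
width: 0.056
gripper_force: 25.0
```

Call:
send_rows --increments '[[[0,0,5,0,0,0,0],[0,0,5,0,0,0,0],[0,0,5,0,0,0,0],[0,0,5,0,0,0,0],[0,0,5,0,0,0,0],[0,0,5,0,0,0,0],[0,0,0,0,0,0,0]]]'

```text
time: 6.98
tcp_pos: [0.5122, 0.2664, 0.0355]
eef_rot: [0.0, 0.999, 0.041, -0.001]
contact_force: [-0.1, -0.2, -2.9]
width: 0.0559
gripper_force: 25.0
```

```bash
python3 plan.py 514 265.5 24 4.7
```

```text
t 6.98 tcp [512.2 266.4  35.5] yaw 4.70 tilt [-0.11 -0.03] w 55.9 g 25.0 F [-0.1 -0.2 -2.9] q [ 0.27  0.47  1.73 -0.    0.95  1.76]
 to 514.0 265.5 24.0 4.7 : turn az 0.00 then shift [ 1.7  1.1 11.5]
```

Call:
send_rows --increments '[[[1.5,0.5,3,0,0,0,0],[0,0,3,0,0,0,0],[0,0,3,0,0,0,0],[0,0,1,0,0,0,0],[0,0,0,0,0,0,0]]]'

```text
time: 7.4
tcp_pos: [0.5143, 0.2662, 0.0264]
eef_rot: [0.0, 0.999, 0.041, -0.0]
contact_force: [0.1, 0.5, -2.1]
width: 0.0557
gripper_force: 25.0
```

```bash
python3 plan.py 514 265.5 24 4.7;  python3 - <<'E'
from meas import *
s=snap("scene","scene4");P=cloud(s);hsv=cv2.cvtColor(s["img"],cv2.COLOR_RGB2HSV)
b=(cv2.inRange(hsv,(95,110,60),(125,255,255))>0)&region(P,.514,.265,.09,.0,.06);q=P[b];print(len(q),rect(q),np.percentile(q[:,2],[2,50,90]),np.percentile(q[:,0],[1,99]))
E
```

```text
t 7.40 tcp [514.3 266.2  26.4] yaw 4.70 tilt [-0.04 -0.01] w 55.7 g 25.0 F [ 0.1  0.5 -2.1] q [0.27 0.48 1.72 0.   0.94 1.76]
 to 514.0 265.5 24.0 4.7 : turn az -0.00 then shift [-0.4  0.7  2.4]
81 [525.  269.4  83.7  56.4   2.7] [0.02410009 0.03573441 0.03779147] [0.48456748 0.56706041]
```

Call:
send_rows --increments '[[[0,0,1,0,0,0,0],[0,0,1,0,0,0,0],[0,0,0,0,0,0,0]]]'

```text
time: 7.7
tcp_pos: [0.5149, 0.2664, 0.0259]
eef_rot: [0.0, 0.999, 0.041, 0.0]
contact_force: [-3.7, -1.9, 6.9]
width: 0.0556
gripper_force: 25.0
```

Call:
send_rows --increments '[[[0,0,1,0,0,0,0],[0,0,0,0,0,0,0]]]'

```text
time: 7.87
tcp_pos: [0.5149, 0.2664, 0.0258]
eef_rot: [0.0, 0.999, 0.041, 0.0]
contact_force: [-7.4, -4.1, 15.6]
width: 0.0557
gripper_force: 25.0
```

The brick is on the floor, so I release it, retreat and look.

Call:
send_rows --increments '[[[0,0,-1.5,0,0,0,0],[0,0,0,0,0,0,0.85],[0,0,0,0,0,0,0.85],[0,0,0,0,0,0,0.85],[0,0,0,0,0,0,0.85]]]'

```text
time: 8.28
tcp_pos: [0.5146, 0.2663, 0.0251]
eef_rot: [-0.0, 0.999, 0.041, 0.0]
contact_force: [0.1, -0.3, 1.0]
width: 0.0748
gripper_force: 0.0
```

Call:
send_rows --increments '[[[0,0,-10,0,0,0,0.85],[0,0,-25,0,0,0,1],[0,0,-35,0,0,0,1],[0,0,-40,0,0,0,1],[0,0,-40,0,0,0,1],[0,0,-40,0,0,0,1],[-8,34,0,0,0,2,1],[-8,34,0,0,0,2,1]]]'

```text
time: 8.95
tcp_pos: [0.5049, 0.1981, 0.2197]
eef_rot: [-0.001, 1.0, 0.007, 0.004]
contact_force: [-0.3, -1.0, -0.3]
width: 0.0883
gripper_force: 0.0
```

Call:
send_rows --increments '[[[-3,38,0,0,0,1,1],[-3,38,0,0,0,1,1],[-3,38,0,0,0,1,1],[-3,38,0,0,0,1,1],[0,38,0,0,0,0.7,1],[0,38,0,0,0,0,1],[0,38,0,0,0,0,1],[0,38,0,0,0,0,1]]]'

```text
time: 9.62
tcp_pos: [0.4783, -0.1078, 0.2161]
eef_rot: [0.0, 0.999, -0.035, 0.001]
contact_force: [1.2, -0.3, -0.2]
width: 0.0883
gripper_force: 0.0
```

```bash
python3 plan.py 469 -291 120 -4.2;  python3 - <<'E'
from meas import *
for n in("scene","top"):
    s=snap(n,n+"5");P=cloud(s);hsv=cv2.cvtColor(s["img"],cv2.COLOR_RGB2HSV)
    b=clean(((cv2.inRange(hsv,(95,110,50),(125,255,255))>0)|(P[...,2]<.04))&region(P,.514,.265,.075,.027,.042));q=P[b];print(n,len(q),rect(q),np.percentile(q[:,2],[2,50,90]))
    A=np.c_[q[:,:2]-q[:,:2].mean(0),np.ones(len(q))];print(" plane",np.linalg.lstsq(A,q[:,2],rcond=None)[0])
    m=region(P,.47,-.29,.075,.022,.07);q=P[m];print(" rack",rect(q))
a=load("scene5")["img"][200:300,260:360];b=load("top5")["img"][140:240,150:250]
cv2.imwrite("pics/s5.png",cv2.resize(np.hstack([a,b])[:,:,::-1],(800,400),interpolation=cv2.INTER_CUBIC))
E
```

```text
t 9.62 tcp [ 478.3 -107.8  216.1] yaw -4.00 tilt [ 0.06 -0.03] w 88.3 g 0.0 F [ 1.2 -0.3 -0.2] q [-0.46  0.02  1.85  0.    1.27  1.18]
 to 469.0 -291.0 120.0 -4.2 : turn az 0.20 then shift [  4.2 183.4  96.1]
scene 190 [488.1 277.1  89.1  51.3  47.4] [0.02864968 0.03434677 0.03713638]
 plane [ 0.00333974 -0.02745098  0.03422405]
 rack [ 469.1 -289.6  121.8   60.6   -4.3]
top 217 [494.4 263.4  78.3  56.    0.9] [0.02853591 0.03509289 0.03939716]
 plane [ 0.00677936 -0.00987529  0.03505444]
 rack [ 469.2 -293.7  121.6   57.1   -4.4]
```

View pics/s5.png

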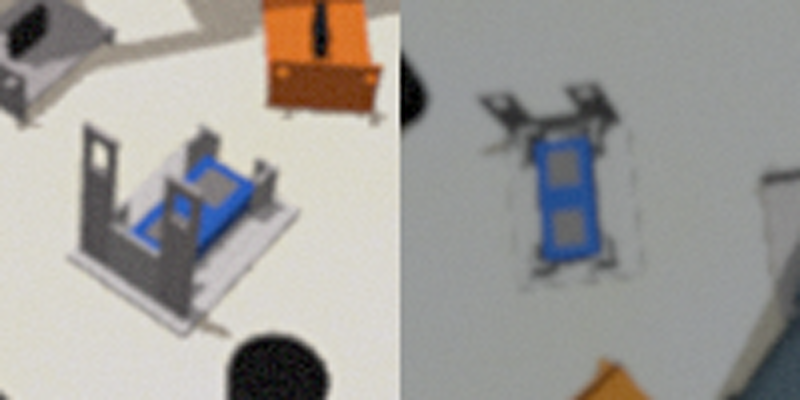

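The brick lies flat between the posts: its blue top shows evenly in both crops, at z 34 mm. Now the rack.

Call:
send_rows --increments '[[[1,37,10,0,0,0,1],[1,37,15,0,0,0,1],[1,37,20,0,0,0,1],[1,37,20,0,0,0,1],[0,37,20,0,0,0,1],[0,0,11,0,0,0,1],[0,0,0,0,0,0,1],[0,0,0,0,0,0,1]]]'

```text
time: 10.38
tcp_pos: [0.4697, -0.2883, 0.1194]
eef_rot: [-0.001, 0.999, -0.035, -0.001]
contact_force: [-0.5, -0.8, -0.4]
width: 0.0883
gripper_force: 0.0
```

```bash
python3 plan.py 469 -292 16 -4.2
```

```text
t 10.38 tcp [ 469.7 -288.3  119.4] yaw -4.00 tilt [-0.08  0.12] w 88.3 g 0.0 F [-0.5 -0.8 -0.4] q [-0.77  0.28  1.77  0.    1.09  0.87]
 to 469.0 -292.0 16.0 -4.2 : turn az 0.20 then shift [ -0.4   3.7 103.4]
```

Call:
send_rows --increments '[[[0,3.5,18,0,0,0,1],[0,0,18,0,0,0,1],[0,0,18,0,0,0,1],[0,0,16,0,0,0,1],[0,0,14,0,0,0,1],[0,0,11,0,0,0,1],[0,0,8,0,0,0,1],[0,0,0,0,0,0,1]]]'

```text
time: 11.05
tcp_pos: [0.4696, -0.2919, 0.0162]
eef_rot: [-0.001, 0.999, -0.034, -0.0]
contact_force: [-0.4, -0.7, 0.1]
width: 0.0881
gripper_force: 0.0
```

Call:
send_rows --increments '[[[0,0,0,0,0,0,0],[0,0,0,0,0,0,0],[0,0,0,0,0,0,0],[0,0,0,0,0,0,0],[0,0,0,0,0,0,0],[0,0,0,0,0,0,0]]]' --force 25

```text
time: 11.55
tcp_pos: [0.4699, -0.2938, 0.0174]
eef_rot: [0.0, 0.999, -0.035, 0.0]
contact_force: [-0.1, -0.4, 3.0]
width: 0.0561
gripper_force: 25.0
```

```bash
python3 plan.py 469 -292 220 -4.2
```

```text
t 11.55 tcp [ 469.9 -293.8   17.4] yaw -4.00 tilt [ 0.04 -0.05] w 56.1 g 25.0 F [-0.1 -0.4  3. ] q [-0.77  0.46  1.79 -0.    0.89  0.87]
 to 469.0 -292.0 220.0 -4.2 : turn az 0.20 then shift [  -1.    -1.7 -202.6]
```

Call:
send_rows --increments '[[[0,0,-8,0,0,0,0],[0,0,-17,0,0,0,0],[0,0,-25,0,0,0,0],[0,0,-30,0,0,0,0],[0,0,-35,0,0,0,0],[0,0,-35,0,0,0,0],[0,0,-30,0,0,0,0],[0,0,-20,0,0,0,0]]]'

```text
time: 12.22
tcp_pos: [0.4702, -0.2938, 0.2206]
eef_rot: [0.001, 0.999, -0.035, 0.001]
contact_force: [0.0, -0.2, -3.2]
width: 0.0557
gripper_force: 25.0
```

Call:
send_rows --increments '[[[0,0,0,0,0,-2.2,0],[0,0,0,0,0,-2.2,0],[0,0,0,0,0,-2.2,0],[0,0,0,0,0,-2.1,0]]]'

```text
time: 12.55
tcp_pos: [0.4692, -0.2929, 0.2169]
eef_rot: [-0.0, 0.999, 0.042, -0.0]
contact_force: [-0.2, -0.4, -2.9]
width: 0.0555
gripper_force: 25.0
```

Call:
send_rows --increments '[[[5,-20,0,0,0,0,0],[6,-35,0,0,0,0,0],[6,-35,0,0,0,0,0],[6,-35,0,0,0,0,0],[6,-35,0,0,0,0,0],[6,-35,0,0,0,0,0],[6,-35,0,0,0,0,0],[6,-35,0,0,0,0,0]]]'

```text
time: 13.22
tcp_pos: [0.494, -0.0235, 0.2169]
eef_rot: [-0.0, 0.999, 0.041, -0.0]
contact_force: [0.4, -0.5, -3.3]
width: 0.056
gripper_force: 25.0
```

```bash
python3 plan.py 514.5 266 220 4.7;  python3 - <<'E'
from meas import *
s=snap("scene","scene6")
a=s["img"][90:270,190:430]
cv2.imwrite("pics/s6.png",cv2.resize(a[:,:,::-1],(800,600),interpolation=cv2.INTER_CUBIC))
E
```

```text
t 13.22 tcp [494.  -23.5 216.9] yaw 4.68 tilt [-0.04  0.02] w 56.0 g 25.0 F [ 0.4 -0.5 -3.3] q [-0.29  0.03  1.84  0.    1.27  1.2 ]
 to 514.5 266.0 220.0 4.7 : turn az -0.02 then shift [  44.1 -286.9   -3.1]
```

View pics/s6.png

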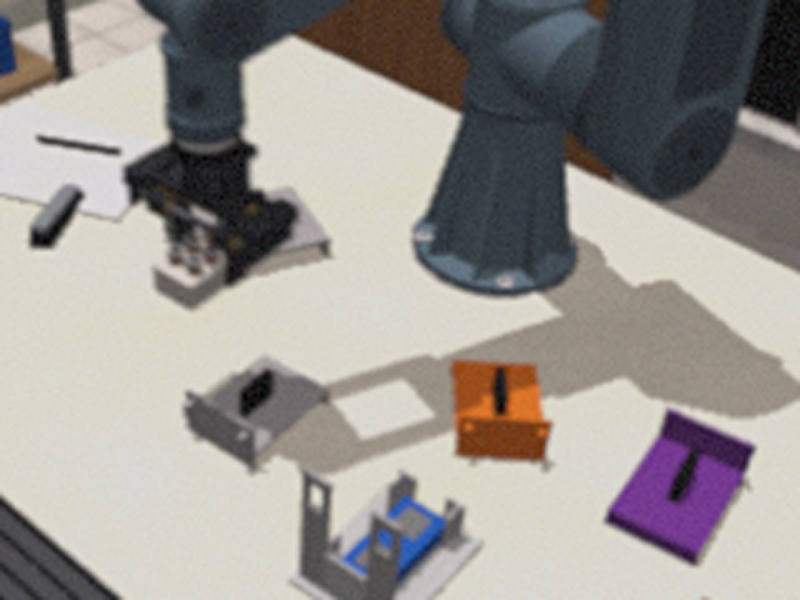

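The rack is held level at about (190,275), vials up. On to the carrier.

Call:
send_rows --increments '[[[5.5,-36,0,0,0,0,0],[5.5,-36,0,0,0,0,0],[5.5,-36,0,0,0,0,0],[5.5,-36,0,0,0,0,0],[5.5,-36,0,0,0,0,0],[5.5,-36,0,0,0,0,0],[5.5,-36,0,0,0,0,0],[5,-34,0,0,0,0,0]]]'

```text
time: 13.93
tcp_pos: [0.514, 0.265, 0.2167]
eef_rot: [0.0, 0.999, 0.041, -0.0]
contact_force: [0.1, -1.3, -3.4]
width: 0.0558
gripper_force: 25.0
```

Call:
send_rows --increments '[[[0,0,10,0,0,0,0],[0,0,20,0,0,0,0],[0,0,20,0,0,0,0],[0,0,20,0,0,0,0],[0,0,20,0,0,0,0],[0,0,20,0,0,0,0],[0,0,10,0,0,0,0],[0,0,0,0,0,0,0]]]'

```text
time: 14.6
tcp_pos: [0.5125, 0.2621, 0.0939]
eef_rot: [0.001, 0.999, 0.041, -0.003]
contact_force: [-1.3, -0.6, -2.1]
width: 0.0559
gripper_force: 25.0
```

```bash
python3 plan.py 514.5 266 53 4.7
```

```text
t 14.60 tcp [512.5 262.1  93.9] yaw 4.68 tilt [-0.33 -0.09] w 55.9 g 25.0 F [-1.3 -0.6 -2.1] q [ 0.27  0.37  1.71 -0.    1.06  1.76]
 to 514.5 266.0 53.0 4.7 : turn az -0.02 then shift [ 2.3 -3.7 40.9]
```

Call:
send_rows --increments '[[[2,-3,5,0,0,0,0],[0,0,5,0,0,0,0],[0,0,5,0,0,0,0],[0,0,0,0,0,0,0],[0,0,0,0,0,0,0]]]'

```text
time: 15.02
tcp_pos: [0.5165, 0.2664, 0.082]
eef_rot: [-0.0, 0.999, 0.041, 0.0]
contact_force: [0.9, -0.5, -3.0]
width: 0.056
gripper_force: 25.0
```

```bash
python3 plan.py 514.5 266 53 4.7
```

```text
t 15.02 tcp [516.5 266.4  82. ] yaw 4.71 tilt [0. 0.] w 56.0 g 25.0 F [ 0.9 -0.5 -3. ] q [0.27 0.4  1.71 0.   1.04 1.76]
 to 514.5 266.0 53.0 4.7 : turn az 0.01 then shift [-2.   0.3 29. ]
```

Call:
send_rows --increments '[[[-1.5,0,5,0,0,0,0],[0,0,5,0,0,0,0],[0,0,5,0,0,0,0],[0,0,4,0,0,0,0],[0,0,4,0,0,0,0],[0,0,3,0,0,0,0],[0,0,2,0,0,0,0],[0,0,0,0,0,0,0]]]'

```text
time: 15.68
tcp_pos: [0.5146, 0.2661, 0.0531]
eef_rot: [0.0, 0.999, 0.041, -0.0]
contact_force: [-0.5, 0.2, -3.0]
width: 0.0556
gripper_force: 25.0
```

Call:
send_rows --increments '[[[0,0,1,0,0,0,0],[0,0,0,0,0,0,0]]]'

```text
time: 15.85
tcp_pos: [0.515, 0.2663, 0.0528]
eef_rot: [-0.0, 0.999, 0.041, 0.0]
contact_force: [-0.1, -0.2, -3.0]
width: 0.0559
gripper_force: 25.0
```

Call:
send_rows --increments '[[[0,0,1,0,0,0,0],[0,0,0,0,0,0,0]]]'

```text
time: 16.02
tcp_pos: [0.515, 0.2663, 0.0518]
eef_rot: [-0.0, 0.999, 0.041, 0.0]
contact_force: [-0.1, -0.1, -2.7]
width: 0.0558
gripper_force: 25.0
```

Call:
send_rows --increments '[[[0,0,1,0,0,0,0],[0,0,0,0,0,0,0]]]'

```text
time: 16.18
tcp_pos: [0.5152, 0.2663, 0.0514]
eef_rot: [-0.0, 0.999, 0.041, 0.0]
contact_force: [-2.2, -1.4, 1.4]
width: 0.0559
gripper_force: 25.0
```

Call:
send_rows --increments '[[[0,0,0.5,0,0,0,0],[0,0,0,0,0,0,0]]]'

```text
time: 16.35
tcp_pos: [0.5152, 0.2663, 0.0514]
eef_rot: [0.0, 0.999, 0.041, 0.0]
contact_force: [-4.2, -1.4, 7.9]
width: 0.0558
gripper_force: 25.0
```

Call:
send_rows --increments '[[[0,0,-1,0,0,0,0],[0,0,0,0,0,0,0.85],[0,0,0,0,0,0,0.85],[0,0,0,0,0,0,0.85],[0,0,0,0,0,0,0.85]]]'

```text
time: 16.77
tcp_pos: [0.5151, 0.2663, 0.0513]
eef_rot: [-0.0, 0.999, 0.041, 0.0]
contact_force: [0.8, 0.1, 0.5]
width: 0.0746
gripper_force: 0.0
```

Call:
send_rows --increments '[[[0,0,-10,0,0,0,0.85],[0,0,-25,0,0,0,1],[0,0,-35,0,0,0,1],[0,0,-40,0,0,0,1],[0,0,-40,0,0,0,1],[-6,20,-18,0,0,-1.8,1],[-7,38,0,0,0,0,1],[-7,38,0,0,0,0,1]]]'

```text
time: 17.43
tcp_pos: [0.5061, 0.1687, 0.2224]
eef_rot: [-0.0, 0.998, 0.058, 0.003]
contact_force: [0.8, -0.5, -0.1]
width: 0.088
gripper_force: 0.0
```

Call:
send_rows --increments '[[[-7,38,0,0,0,0,1],[-7,38,0,0,0,0,1],[-7,38,0,0,0,0,1],[-7,32,0,0,0,0,1],[0,0,0,0,0,0,1],[0,0,0,0,0,0,1]]]'

```text
time: 17.93
tcp_pos: [0.4941, 0.019, 0.2201]
eef_rot: [0.0, 0.998, 0.055, 0.001]
contact_force: [0.3, -0.1, -0.4]
width: 0.0878
gripper_force: 0.0
```

```bash
python3 plan.py 470 19.5 130 6.4;  python3 - <<'E'
from meas import *
for n in("scene","top"):
    s=snap(n,n+"7");P=cloud(s)
    q=P[region(P,.514,.265,.085,.063,.1)];q=q[q[:,0]<.58];print(n,"vials/rack",len(q),rect(q),np.percentile(q[:,2],[5,30,50,80,97]))
    q=P[region(P,.514,.265,.085,.058,.073)];q=q[q[:,0]<.58];A=np.c_[q[:,:2]-q[:,:2].mean(0),np.ones(len(q))];print(" top plane",np.linalg.lstsq(A,q[:,2],rcond=None)[0],rect(q))
E
```

```text
t 17.93 tcp [494.1  19.  220.1] yaw 6.28 tilt [ 0.06 -0.  ] w 87.8 g 0.0 F [ 0.3 -0.1 -0.4] q [-0.2   0.03  1.84  0.    1.28  1.26]
 to 470.0 19.5 130.0 6.4 : turn az -0.12 then shift [-23.9  -3.2  90.1]
scene vials/rack 364 [516.4 267.  121.6  56.6   6.2] [0.06557438 0.06883679 0.07343525 0.08454068 0.08712897]
 top plane [-0.00276436 -0.01999548  0.06713512] [514.4 262.6 126.4  73.5   3.9]
top vials/rack 449 [513.8 269.  133.6  63.7   3.8] [0.06513519 0.06926649 0.07266214 0.0847183  0.09046706]
 top plane [ 0.00127622 -0.00657037  0.06781573] [514.2 264.6 134.1  73.8   4.4]
```

The rack sits level on the brick, block top at 68 mm and centred. Now the bracket.

Call:
send_rows --increments '[[[-8,-1,15,0,0,0,1],[-8,-1,20,0,0,0,1],[-7,-1,20,0,0,0,1],[0,0,20,0,0,0,1],[0,0,15,0,0,0,1],[0,0,0,0,0,0,0.5],[0,0,0,0,0,0,0.5],[0,0,0,0,0,0,0.5]]]'

```text
time: 18.7
tcp_pos: [0.4715, 0.0217, 0.1303]
eef_rot: [0.0, 0.998, 0.057, 0.001]
contact_force: [0.1, -0.3, 0.2]
width: 0.0704
gripper_force: 0.0
```

```bash
python3 plan.py 471 19.5 36 6.4;  python3 - <<'E'
from meas import *
s=snap("scene","scene8");P=cloud(s);hsv=cv2.cvtColor(s["img"],cv2.COLOR_RGB2HSV)
m=region(P,.475,.018,.06,.03,.075)&(hsv[...,2]<90)&(P[...,0]<.515);q=P[m];print(len(q),rect(q),np.percentile(q[:,2],[5,50,97]))
t=q[q[:,2]>.05];print(rect(t))
print("tcp fingers",rect(P[region(P,.471,.02,.06,.12,.15)]))
E
```

```text
t 18.70 tcp [471.5  21.7 130.3] yaw 6.59 tilt [ 0.07 -0.01] w 70.4 g 0.0 F [ 0.1 -0.3  0.2] q [-0.21  0.1   1.96  0.    1.08  1.25]
 to 471.0 19.5 36.0 6.4 : turn az 0.19 then shift [-0.8  2.1 94.3]
84 [472.2  21.7  50.2  14.4   7.5] [0.03185533 0.05037922 0.06377539]
[472.2  21.4  50.2  13.7   7.5]
tcp fingers [471.8  22.2 103.9  20.8 -82.7]
```

Call:
send_rows --increments '[[[0.5,0,15,0,0,0,0.5],[0,0,18,0,0,0,0.5],[0,0,18,0,0,0,0.5],[0,0,15,0,0,0,0.5],[0,0,12,0,0,0,0.5],[0,0,9,0,0,0,0.5],[0,0,6,0,0,0,0.5],[0,0,0,0,0,0,0.5]]]'

```text
time: 19.42
tcp_pos: [0.4712, 0.021, 0.0359]
eef_rot: [-0.0, 0.998, 0.057, -0.0]
contact_force: [-0.6, -0.3, 0.3]
width: 0.044
gripper_force: 0.0
```

Call:
send_rows --increments '[[[0,0,0.5,0,0,0,0],[0,0,0,0,0,0,0],[0,0,0,0,0,0,0],[0,0,0,0,0,0,0],[0,0,0,0,0,0,0],[0,0,0,0,0,0,0],[0,0,0,0,0,0,0]]]' --force 45

```text
time: 20.0
tcp_pos: [0.4719, 0.0206, 0.0364]
eef_rot: [0.0, 0.998, 0.057, 0.001]
contact_force: [-1.9, -2.6, 4.8]
width: 0.0117
gripper_force: 45.0
```

```bash
python3 plan.py 471 21 240 6.4;  python3 - <<'E'
from meas import *
s=snap("scene","scene9");P=cloud(s)
m=clean(region(P,.475,.018,.1,.013,.035));q=P[m];print(" br plate",rect(q),np.median(q[:,2]))
q=P[region(P,.53,.02,.08,.035,.075)&(P[...,0]>.515)]; print(" flange",len(q),np.polyfit(q[:,1],q[:,0],1),np.percentile(q,[3,50,97],axis=0).round(4).tolist())
E
```

```text
t 20.00 tcp [471.9  20.6  36.4] yaw 6.50 tilt [ 0.07 -0.03] w 11.7 g 45.0 F [-1.9 -2.6  4.8] q [-0.21  0.28  2.   -0.    0.87  1.25]
 to 471.0 21.0 240.0 6.4 : turn az 0.10 then shift [  -0.8   -0.5 -203.6]
 br plate [480.3  50.4 106.7  46.9   7.7] 0.022994643085414268
 flange 149 [-0.11321702  0.53806007] [[0.5257, -0.0135, 0.0355], [0.5339, 0.0331, 0.0532], [0.5478, 0.0779, 0.0652]]
```

Call:
send_rows --increments '[[[0,0,-8,0,0,0,0],[0,0,-17,0,0,0,0],[0,0,-25,0,0,0,0],[0,0,-30,0,0,0,0],[0,0,-35,0,0,0,0],[0,0,-35,0,0,0,0],[0,0,-30,0,0,0.9,0],[0,0,-20,0,0,0.9,0]]]'

```text
time: 20.72
tcp_pos: [0.4716, 0.0212, 0.239]
eef_rot: [0.0, 0.999, 0.041, 0.001]
contact_force: [0.3, 0.9, -3.3]
width: 0.0115
gripper_force: 45.0
```

Call:
send_rows --increments '[[[0,-20,0,0,0,0,0],[3.5,-33,0,0,0,0,0],[3.5,-33,0,0,0,0,0],[3.5,-33,0,0,0,0,0],[3.5,-33,0,0,0,0,0],[3.5,-33,0,0,0,0,0],[3.5,-33,0,0,0,0,0],[3.5,-20,0,0,0,0,0]]]'

```text
time: 21.38
tcp_pos: [0.4746, 0.2632, 0.2353]
eef_rot: [-0.0, 0.999, 0.042, -0.001]
contact_force: [0.0, -0.0, -2.9]
width: 0.0116
gripper_force: 45.0
```

```bash
python3 plan.py 480 263 128 4.7;  python3 - <<'E'
from meas import *
s=snap("scene","scene10")
cv2.imwrite("pics/s10.png",cv2.resize(s["img"][120:270,240:440][:,:,::-1],(800,600),interpolation=cv2.INTER_CUBIC))
E
```

```text
t 21.38 tcp [474.6 263.2 235.3] yaw 4.81 tilt [-0.12  0.05] w 11.6 g 45.0 F [ 0.  -0.  -2.9] q [0.29 0.12 1.7  0.   1.32 1.77]
 to 480.0 263.0 128.0 4.7 : turn az 0.11 then shift [  5.3   0.6 107.3]
```

View pics/s10.png

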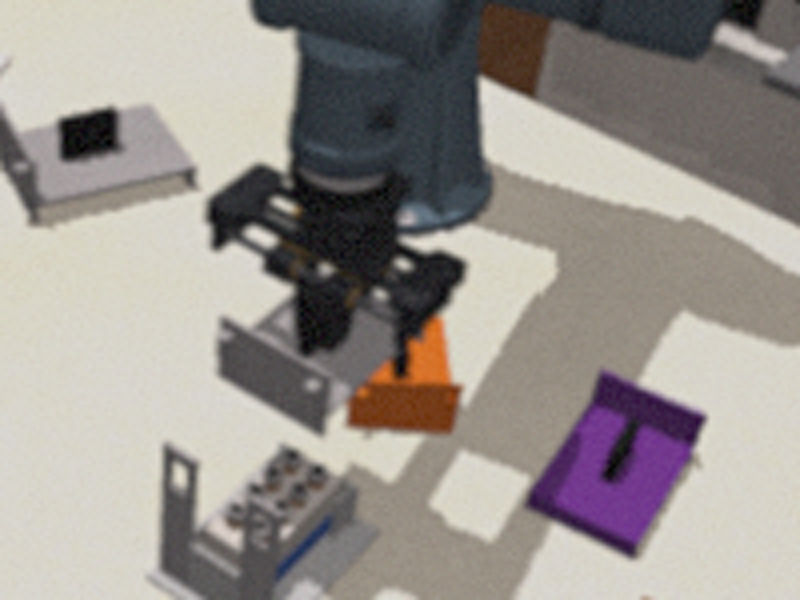

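The bracket is held level at (300,370), and the rack sits square in the carrier at (280,490). I lower in front of the uprights and measure the flange against them.

Call:
send_rows --increments '[[[3,0,10,0,0,0,0],[0,0,20,0,0,0,0],[0,0,20,0,0,0,0],[0,0,20,0,0,0,0],[0,0,15,0,0,0,0],[0,0,10,0,0,0,0],[0,0,5,0,0,0,0],[0,0,0,0,0,0,0]]]'

```text
time: 22.1
tcp_pos: [0.4784, 0.2595, 0.1343]
eef_rot: [0.0, 0.999, 0.041, -0.001]
contact_force: [-0.4, 0.3, -1.8]
width: 0.0117
gripper_force: 45.0
```

```bash
python3 plan.py 480 263 128.4 4.7;  python3 - <<'E'
from meas import *
s=snap("scene","scene11");P=cloud(s)
F=region(P,.545,.27,.08,.102,.175)&(P[...,0]>.525)&(P[...,0]<.565)
q=P[F];print("flange",len(q),np.polyfit(q[:,1],q[:,0],1),np.percentile(q,[1,50,99],axis=0).round(4).tolist())
q=P[region(P,.6,.27,.09,.08,.17)&(P[...,0]>.58)]
print("upr",np.polyfit(q[:,1],q[:,0],1),np.percentile(q,[1,50,99],axis=0).round(4).tolist())
for lo,hi in((.2,.27),(.27,.36)):
    w=q[(q[:,1]>lo)&(q[:,1]<hi)];print("  ",np.percentile(w,[1,50,99],axis=0).round(4).tolist())
E
```

```text
t 22.10 tcp [478.4 259.5 134.3] yaw 4.65 tilt [-0.16 -0.05] w 11.7 g 45.0 F [-0.4  0.3 -1.8] q [ 0.28  0.25  1.78 -0.    1.12  1.77]
 to 480.0 263.0 128.4 4.7 : turn az -0.05 then shift [ 1.9 -3.4  5.9]
flange 368 [-0.05005701  0.55570252] [[0.5332, 0.2188, 0.1034], [0.5417, 0.2684, 0.1381], [0.5544, 0.3137, 0.1627]]
upr [-0.06783435  0.6122209 ] [[0.5866, 0.2183, 0.0814], [0.5932, 0.2964, 0.1217], [0.5994, 0.3277, 0.1659]]
   [[0.5911, 0.2173, 0.082], [0.5965, 0.2356, 0.122], [0.6, 0.2498, 0.1658]]
   [[0.5862, 0.2943, 0.0815], [0.5913, 0.3117, 0.1215], [0.595, 0.3278, 0.1659]]
```

Call:
send_rows --increments '[[[0,-2.5,3,0,0,0,0],[0,0,3,0,0,0,0],[0,0,0,0,0,0,0],[0,0,0,0,0,0,0]]]'

```text
time: 22.48
tcp_pos: [0.4791, 0.263, 0.1301]
eef_rot: [-0.0, 0.999, 0.041, 0.0]
contact_force: [0.3, 0.1, -2.3]
width: 0.0117
gripper_force: 45.0
```

```bash
python3 plan.py 515 266 128.4 4.7;  python3 - <<'E'
from meas import *
s=snap("scene","scene12");P=cloud(s)
F=region(P,.545,.27,.08,.102,.175)&(P[...,0]>.525)&(P[...,0]<.565)
q=P[F];print("flange",len(q),np.percentile(q,[1,50,99],axis=0).round(4).tolist())
E
```

```text
t 22.48 tcp [479.1 263.  130.1] yaw 4.72 tilt [0.03 0.  ] w 11.7 g 45.0 F [ 0.3  0.1 -2.3] q [ 0.28  0.26  1.78 -0.    1.11  1.77]
 to 515.0 266.0 128.4 4.7 : turn az 0.02 then shift [36.  -0.   1.7]
flange 350 [[0.5359, 0.2216, 0.1029], [0.5426, 0.2715, 0.1356], [0.5559, 0.3174, 0.1597]]
```

Call:
send_rows --increments '[[[5,0.5,1,0,0,0,0],[7,0,0.5,0,0,0,0],[7,0,0,0,0,0,0],[6,0,0,0,0,0,0],[4,0,0,0,0,0,0],[0,0,0,0,0,0,0],[0,0,0,0,0,0,0]]]'

```text
time: 23.12
tcp_pos: [0.5081, 0.2647, 0.1281]
eef_rot: [0.0, 0.999, 0.041, -0.0]
contact_force: [0.9, -0.3, -3.2]
width: 0.0116
gripper_force: 45.0
```

```bash
python3 plan.py 524 266.6 128.4 4.7;  python3 - <<'E'
from meas import *
s=snap("scene","scene13");P=cloud(s)
cv2.imwrite("pics/s13.png",cv2.resize(s["img"][190:280,265:345][:,:,::-1],(533,600),interpolation=cv2.INTER_CUBIC))
E
```

```text
t 23.12 tcp [508.1 264.7 128.1] yaw 4.68 tilt [-0.02 -0.  ] w 11.6 g 45.0 F [ 0.9 -0.3 -3.2] q [0.27 0.31 1.71 0.   1.12 1.76]
 to 524.0 266.6 128.4 4.7 : turn az -0.02 then shift [16.  -0.6 -0.3]
```

View pics/s13.png

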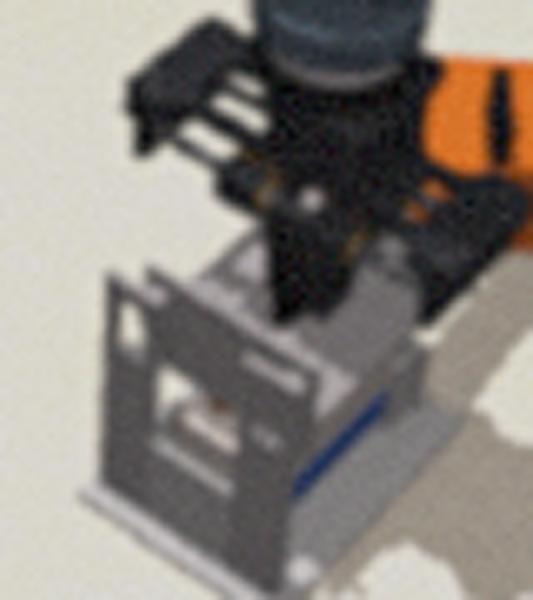

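The bracket flange stands just in front of the uprights, level with their slots (left slot at (130,320), right at (270,370)). I advance gently and watch the force.

Call:
send_rows --increments '[[[2,0,0,0,0,0,0],[2,0,0,0,0,0,0],[2,0,0,0,0,0,0],[2,0,0,0,0,0,0],[0,0,0,0,0,0,0]]]'

```text
time: 23.58
tcp_pos: [0.5164, 0.2654, 0.1284]
eef_rot: [-0.0, 0.999, 0.041, 0.0]
contact_force: [-0.3, -0.2, -2.4]
width: 0.0116
gripper_force: 45.0
```

Call:
send_rows --increments '[[[2,0,0,0,0,0,0],[2,0,0,0,0,0,0],[0,0,0,0,0,0,0]]]'

```text
time: 23.83
tcp_pos: [0.5203, 0.2658, 0.1284]
eef_rot: [-0.0, 0.999, 0.041, 0.0]
contact_force: [-0.4, -0.0, -1.9]
width: 0.0119
gripper_force: 45.0
```

Call:
send_rows --increments '[[[1.5,0,0,0,0,0,0],[0,0,0,0,0,0,0]]]'

```text
time: 24.0
tcp_pos: [0.5216, 0.2659, 0.1283]
eef_rot: [-0.0, 0.999, 0.041, 0.0]
contact_force: [-0.1, 0.2, -2.8]
width: 0.0118
gripper_force: 45.0
```

Call:
send_rows --increments '[[[1,0,0,0,0,0,0],[0,0,0,0,0,0,0]]]'

```text
time: 24.17
tcp_pos: [0.5225, 0.2659, 0.1283]
eef_rot: [0.0, 0.999, 0.041, 0.0]
contact_force: [0.5, -0.4, -1.5]
width: 0.0116
gripper_force: 45.0
```

Call:
send_rows --increments '[[[1,0,0,0,0,0,0],[0,0,0,0,0,0,0]]]'

```text
time: 24.33
tcp_pos: [0.5235, 0.266, 0.1283]
eef_rot: [-0.0, 0.999, 0.041, 0.0]
contact_force: [-0.6, -0.0, -3.5]
width: 0.0116
gripper_force: 45.0
```

Call:
send_rows --increments '[[[1,0,0,0,0,0,0],[0,0,0,0,0,0,0]]]'

```text
time: 24.5
tcp_pos: [0.5246, 0.2662, 0.1283]
eef_rot: [-0.0, 0.999, 0.041, 0.0]
contact_force: [0.7, 0.2, -3.0]
width: 0.0121
gripper_force: 45.0
```

Call:
send_rows --increments '[[[1,0,0,0,0,0,0],[0,0,0,0,0,0,0]]]'

```text
time: 24.67
tcp_pos: [0.5255, 0.2662, 0.1283]
eef_rot: [0.0, 0.999, 0.041, -0.0]
contact_force: [-0.1, -0.2, -3.1]
width: 0.0117
gripper_force: 45.0
```

Call:
send_rows --increments '[[[1,0,0,0,0,0,0],[0,0,0,0,0,0,0]]]'

```text
time: 24.83
tcp_pos: [0.5258, 0.2662, 0.128]
eef_rot: [0.0, 0.999, 0.041, -0.001]
contact_force: [-3.4, -1.2, -0.8]
width: 0.0117
gripper_force: 45.0
```

Call:
send_rows --increments '[[[0.5,0,0,0,0,0,0],[0,0,0,0,0,0,0]]]'

```text
time: 25.0
tcp_pos: [0.5259, 0.2661, 0.1279]
eef_rot: [0.0, 0.999, 0.041, -0.001]
contact_force: [-4.3, -1.9, -0.7]
width: 0.0116
gripper_force: 45.0
```

The flange touches the uprights. I ease back slightly and go down.

Call:
send_rows --increments '[[[-1.5,0,2,0,0,0,0],[0,0,3,0,0,0,0],[0,0,3,0,0,0,0],[0,0,0,0,0,0,0]]]'

```text
time: 25.33
tcp_pos: [0.5253, 0.2661, 0.1195]
eef_rot: [0.0, 0.999, 0.041, -0.0]
contact_force: [0.2, 0.0, -1.9]
width: 0.0115
gripper_force: 45.0
```

Call:
send_rows --increments '[[[0,0,3,0,0,0,0],[0,0,3,0,0,0,0],[0,0,0,0,0,0,0]]]'

```text
time: 25.58
tcp_pos: [0.5252, 0.2661, 0.1136]
eef_rot: [0.0, 0.999, 0.041, -0.0]
contact_force: [-0.6, -0.4, -3.5]
width: 0.0115
gripper_force: 45.0
```

Call:
send_rows --increments '[[[0,0,2,0,0,0,0],[0,0,1,0,0,0,0],[0,0,0,0,0,0,0]]]'

```text
time: 25.83
tcp_pos: [0.5254, 0.2662, 0.111]
eef_rot: [-0.0, 0.999, 0.041, -0.0]
contact_force: [-0.1, -0.1, -3.1]
width: 0.0117
gripper_force: 45.0
```

Call:
send_rows --increments '[[[0,0,1,0,0,0,0],[0,0,1,0,0,0,0],[0,0,0,0,0,0,0]]]'

```text
time: 26.08
tcp_pos: [0.5254, 0.2662, 0.1091]
eef_rot: [-0.0, 0.999, 0.041, -0.0]
contact_force: [-0.0, 0.1, -1.8]
width: 0.0117
gripper_force: 45.0
```

Call:
send_rows --increments '[[[0,0,1,0,0,0,0],[0,0,0,0,0,0,0]]]'

```text
time: 26.25
tcp_pos: [0.5255, 0.2662, 0.1084]
eef_rot: [-0.0, 0.999, 0.041, 0.0]
contact_force: [-0.2, -0.1, -1.3]
width: 0.012
gripper_force: 45.0
```

Call:
send_rows --increments '[[[0,0,0.7,0,0,0,0],[0,0,0,0,0,0,0]]]'

```text
time: 26.42
tcp_pos: [0.5255, 0.2662, 0.108]
eef_rot: [0.0, 0.999, 0.041, 0.0]
contact_force: [-2.5, -0.8, 2.0]
width: 0.0116
gripper_force: 45.0
```

Call:
send_rows --increments '[[[0,0,1,0,0,0,0],[0,0,0,0,0,0,0]]]'

```text
time: 26.58
tcp_pos: [0.5254, 0.266, 0.1074]
eef_rot: [0.0, 0.999, 0.041, 0.0]
contact_force: [-4.4, -2.4, 6.1]
width: 0.0116
gripper_force: 45.0
```

Call:
send_rows --increments '[[[0,0,0.7,0,0,0,0],[0,0,0,0,0,0,0]]]'

```text
time: 26.75
tcp_pos: [0.5254, 0.2659, 0.1071]
eef_rot: [0.0, 0.999, 0.041, -0.0]
contact_force: [-7.0, -4.5, 9.1]
width: 0.0114
gripper_force: 45.0
```

The tabs are home, since z has stopped at the predicted height. Releasing.

Call:
send_rows --increments '[[[0,0,-1,0,0,0,0],[0,0,0,0,0,0,0.3],[0,0,0,0,0,0,0.4],[0,0,0,0,0,0,0.4],[0,0,0,0,0,0,0.4],[0,0,0,0,0,0,0.4]]]'

```text
time: 27.25
tcp_pos: [0.5255, 0.2662, 0.1067]
eef_rot: [-0.0, 0.999, 0.041, 0.0]
contact_force: [-0.1, -0.5, -0.5]
width: 0.035
gripper_force: 0.0
```

Call:
send_rows --increments '[[[0,0,-5,0,0,0,0.4],[0,0,-15,0,0,0,0.4],[0,0,-25,0,0,0,0.4],[0,0,-35,0,0,0,0.4],[0,0,-35,0,0,0,0.4],[-10,30,0,0,0,0,0.4],[-10,35,0,0,0,0,0.4],[-10,35,0,0,0,0,0.4]]]'

```text
time: 27.92
tcp_pos: [0.5036, 0.1636, 0.2232]
eef_rot: [-0.0, 0.999, 0.042, 0.001]
contact_force: [0.7, 0.2, -0.2]
width: 0.0351
gripper_force: 0.0
```

Call:
send_rows --increments '[[[0,35,0,0,0,0,0.4],[0,35,0,0,0,0,0.4],[0,0,0,0,0,0,0.4],[0,0,0,0,0,0,0.4]]]'

```text
time: 28.25
tcp_pos: [0.5098, 0.0928, 0.2224]
eef_rot: [-0.0, 0.999, 0.039, 0.0]
contact_force: [-0.2, 0.6, -0.2]
width: 0.0351
gripper_force: 0.0
```

```bash
python3 plan.py
python3 - <<'E'
from meas import *
for n in("scene","top"):
    s=snap(n,n+"14");P=cloud(s)
    q=P[region(P,.52,.265,.09,.085,.106)&(P[...,0]<.575)];A=np.c_[q[:,:2]-q[:,:2].mean(0),np.ones(len(q))];print(n,"plate",len(q),rect(q),np.linalg.lstsq(A,q[:,2],rcond=None)[0].round(4))
    q=P[region(P,.525,.266,.035,.112,.16)];print(" rib",len(q),rect(q),np.percentile(q[:,2],[50,97]))
    q=P[region(P,.585,.27,.08,.11,.18)&(P[...,0]<.589)];print(" flange top",np.percentile(q,[2,50,98],axis=0).round(4).tolist())
a=load("scene14")["img"][190:290,260:360];b=load("top14")["img"][140:240,150:250]
cv2.imwrite("pics/s14.png",cv2.resize(np.hstack([a,b])[:,:,::-1],(800,400),interpolation=cv2.INTER_CUBIC))
E
```

```text
t 28.25 tcp [509.8  92.8 222.4] yaw 4.49 tilt [0.04 0.01] w 35.1 g 0.0 F [-0.2  0.6 -0.2] q [-0.05  0.08  1.78  0.    1.28  1.44]
scene plate 572 [513.8 265.5 129.9  99.    5.7] [0.0457 0.0033 0.0909]
 rib 76 [525.3 266.2  50.8  11.4   6.8] [0.1272157  0.13187484]
 flange top [[0.509, 0.2477, 0.1107], [0.5847, 0.2707, 0.1283], [0.5886, 0.3258, 0.1639]]
top plate 563 [ 5.102e+02  2.780e+02  1.293e+02  8.190e+01 -2.000e-01] [ 0.0418 -0.0014  0.0924]
 rib 53 [521.7 265.   49.7  13.5   7. ] [0.12937475 0.13687685]
 flange top [[0.5079, 0.2329, 0.1108], [0.5826, 0.2695, 0.1304], [0.5882, 0.325, 0.166]]
```

View pics/s14.png

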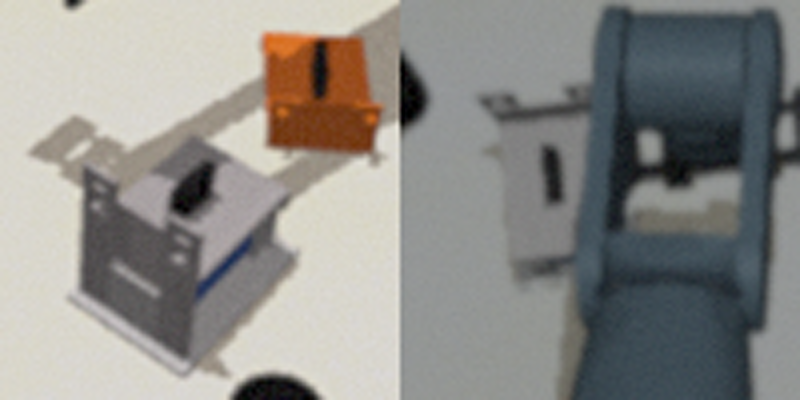

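The bracket stands over the vials with its tabs hooked in both slots, at (98,195) and (180,250). The front droops about 6 mm, roughly the 5 mm expected, and the gripper is clear. Handing in.

```bash
python3 -c "
from plant import bot
print(bot.close_job())"
```

```text
the job is handed in; nothing more can be done
None
```

The carrier is packed and handed in at about 28 s: brick flat on the floor, rack level on top with vials upright, bracket tabs home in both slots, and the gripper open and clear of everything; the judge's verdict was not shown.

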